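Set the specimen rotator to its index mark and zero it

ROBOT

A 6-joint arm with a two-finger parallel gripper is mounted at the origin on the work surface; the furniture and walls round the work are solid. World frame = base frame: x ahead of the robot, y to its left, z up, the work surface at z = 0. Lengths are in m, angles in degrees, forces in N, time in s.
With the tool pointing down it reaches from about 0.3 to 0.95 m from the base axis. Payload 3.1 kg.
Tool frame: the origin (TCP) lies midway between the tips of the shut fingers; the grasp point (between the pads) lies 19 mm behind it; z points along the fingers, y is the direction in which the jaws open and shut (so a half turn about z gives the same grasp; the last joint's range is limited). The gripper opens to 85 mm and grips with 20 to 120 N. Pads are 22 mm wide; open, the fingers measure 114 mm over their backs; the gripper's body (76 mm by 85 mm) begins 54 mm behind the grasp point. The pads swing forward as they close: fully open they stand 13 mm farther back than shut.
Start: joints at [72.153, 17.653, 93.61, -0, 68.738, -3.994], TCP at [0.15, 0.607, 0.202] pointing down, gripper open.
Joint ranges: [-175.34, 175.34], [-45.06, 112.39], [2.9, 150.54], [-68.45, 248.45], [3.09, 151.38], [-168.51, 168.51]. Speed limits (degrees/s): [159.86, 159.86, 180, 180, 180, 180].

INTERFACE

Orientations are given as a 3x3 rotation matrix whose columns are the frame's x, y, z axes.
In Python, from station import arm gives the robot as it stands.
- The arm moves only by the tool step_arm, never from a script. Its argument "commands" is one flat list of numbers, 7 for each row, row after row: the shift along the tool's x, y, z in mm, then the turn, a rotation vector about the tool's x, y, z in degrees, then the finger opening in mm, from 0 to 85.4. A call has 1 to 20 rows; each row shifts and turns the commanded pose from where the row before left it, along the tool's axes as they then stand; what a row does not reach is not made up. A row lasts 1/12 s, in which the tool goes at most 41.7 mm and 7.16 degrees, less where a joint would pass 70% of its speed; a pose out of reach is approached as far as the arm can. A call with a gripper value outside its range is refused whole. The fingers move at their own pace and stop on an object; the grip force is fixed at half the most. Time passes only in rows, so rows that do not move let the fingers close. It gives the time, the measured TCP pose, the force and the opening at its end, in the units of the state.
- arm.sense(): the state, without advancing time (a new reading comes with each control period).
- arm.snapshot(name): name is "scene" or "top" or "wrist"; returns the picture (480x640x3 uint8, red, green, blue); there is no depth.
- arm.calibration(name): a dict with "vertical_fov" (degrees; the focal length in pixels is half the picture's height over the tangent of half this angle, whatever the lens; pixels are square), "cx", "cy" (the principal point, pixels), "R" (3x3) and "t" (3): a world point X has camera coordinates R X + t. Camera axes: x right, y down, z forward; pixel columns grow to the right and rows downward; lengths in m; the calibration is good to about 2 mm. A picture is of the moment at which its call begins: read the wrist's pose just before it. calibration takes no time and is no camera call; for the wrist camera it gives the pose at the moment of the call.
- arm.job_done(): hands the job in, once; it reports no verdict.
Trained networks look in the newest picture that a camera, given by its name, has taken for a name from the list of things; names that differ only in an ending like _2 or _b are one class to them, and where a whole thing is asked for, a point or a joint stands for the part that bears it (a point fixed in the world has none). Each returns a list of dicts, best first, with "score" (0 to 1); they miss things now and then, are a little off and sometimes report something else, mostly with a low value. They report only what shows in the picture. A call takes as long as a camera call.
- arm.find_in(camera, label): "at" ([x, y, z] in m, in the coordinates of the camera as it stood for that picture, good to about 4 mm: the middle of the surface that is visible of it).
- arm.place_of(camera, label): "at" ([x, y, z] in m, in the coordinates of the camera as it stood for that picture, good to about 4 mm: a listed point, or the origin of a listed thing).
The state is a dict: "time": time; "joints": joint angles; "qd": joint speeds; "effort": joint torques, N m; "tool_pos": TCP position; "orientation": TCP orientation; "wrist_force": force on the tool from outside, world axes, zero at the start; "moment": the same for the moment, N m; "gripper_width": finger opening in m.
Only numpy, scipy, OpenCV 4.12 (cv2) and the standard library are available. Lean on these libraries where they do the work, as an engineer would, in place of code of your own. Each camera call takes 0.05 s, during which the arm holds its last target. There are 200 camera calls.

TASK

On the desk between the monitor and the instrument stands a specimen rotator, a low round turntable with three arms. Push its arms round with a fingertip until the long arrow-tipped arm points straight at the raised index tooth on the ring, and only then press the round button in the middle of the hub all the way down and let go, leaving the arrow on the tooth. Only touch and push: do not lift or shove the rotator, do not turn the index ring, and leave the things around it where they are.

Things in the scene. Friction and masses are not known exactly. Their poses are not given: they have to be found in the camera images.
- rotator: specimen rotator: round aluminium base 150 mm across, 20 mm high, loose on the desk mat (its top 2 mm above z = 0) on rubber feet, 2.2 kg. Origin at the centre of its underside, on the vertical axis of rotor and ring; z up. On it a flat dark index ring (top at 23.5 mm) and above that the rotor: black hub 29 mm across, 30 to 60 mm above the mat, with three level steel arms 120 degrees apart
- rotor (a joint): angle of the rotor on the base, rad, counter-clockwise from above; at 0 the long arm lies along the base's x axis, the short arms are 2.094 rad to either side of it. Turns more than once round either way from there (about two turns), light friction (0.05 N m, about 1.1 N at 46 mm from the axis), stays where it is left
- pointer_tip (a point): tip of the long arm, 64 mm from the axis, 48 mm above the mat (centre line of all arms). The arm is 9 mm thick, 14 mm at a black sleeve 34 to 52 mm from the axis, then a flat arrow blade 15 mm wide narrowing to the tip. A fingertip fits beside it 46 mm from the axis, its end 36 to 42 mm above the mat
- short_end (a point): centre of the ball, 16 mm across, that ends one short arm, 47 mm from the axis, 48 mm above the mat; the other short arm is alike. The arms are 9 mm thick; there is nothing in the 20 mm between the arms and the ring below
- index_ring (a joint): angle of the index ring on the base, rad, counter-clockwise from above; at 0 its tooth lies along the base's x axis. Stiff (1.5 N m): it is set already and is not to be turned. The arrow points at the tooth when rotor and index_ring angles are equal or differ by a full turn
- index_mark (a point): where the arrow tip must come: on the radius of the index tooth, 64 mm from the axis, 48 mm above the mat. The tooth is a steel block 8 mm wide standing on the ring 66 to 74 mm from the axis, its top at 31 mm, below the arms; a thin steel line on the ring leads to it
- zero_button (a joint): travel of the zero button, m: 0 up, 0.006 fully down; a spring button, 2 N to start and 4.4 N fully down, comes back by itself
- button_top (a point): centre of the top face of the zero button, a grey round button 25 mm across on the axis of the hub, top 70 mm above the mat when up, standing 9.5 mm over the hub. It does not turn with the rotor. The monitor between the robot and the rotator is 0.43 m high: come in over it
- sample_vial: clear vial with a white cap, 20 mm across, 48 mm high, standing loose to the right of the rotator; leave it. Origin at the centre of its underside
- objective: black spare microscope objective with a yellow band, 29 mm across, 40 mm high, standing loose to the right of the rotator; leave it. Origin at the centre of its underside
- bobbin: low round white bobbin, 37 mm across, 13 mm high, lying loose to the right of the rotator; leave it. Origin at the centre of its underside

How it is judged:
By the outcome, as a careful person would: the job done as asked, in the order asked, and still so for the second after the job is handed in, with the robot touching nothing.
It also fails if it takes over 54 s, if anything falls off the work surface, if the arm or the gripper's body presses on something with over 40 N, if the wrist force passes 120 N, or if a joint passes its speed limit or range.

## Working session

There is one attempt and no reset: what is moved stays moved. The work goes in short steps, Python scripts to look and compute and a tool call to move; the robot and the scene stay as the last step left them, time stands still between calls to the robot, and variables do not carry over. Pictures are saved under pics/ and viewed, about 8 in all and at most 12, crops included, and the job is handed in when it is done.

Besides the shell and the picture viewer there is one more tool, called after "Request:" as name(argument=value, ...) on one line, values as JSON. step_arm: Moves the arm, as the interface text tells. Its arguments: {"type":"object","properties":{"commands":{"type":"array"}},"required":["commands"]}

```bash
mkdir -p pics; cat > h.py <<'E'
import numpy as np, cv2
from station import arm
def snap(c,name=None):
    cal=arm.calibration(c); im=arm.snapshot(c)
    if name: cv2.imwrite('pics/'+name,im[:,:,::-1])
    return im,cal
def world(cal,p): return np.array(cal['R']).T@(np.array(p)-np.array(cal['t']))
def proj(cal,X):
    f=240/np.tan(np.radians(cal['vertical_fov'])/2); p=np.array(cal['R'])@np.array(X)+np.array(cal['t'])
    return np.array([cal['cx']+f*p[0]/p[2],cal['cy']+f*p[1]/p[2]])
def places(c,cal,labels):
    for l in labels:
        for d in arm.place_of(c,l)[:3]: print(c,l,round(d['score'],2),world(cal,d['at']).round(4))
E
python3 - <<'E'
from h import *
s=arm.sense();print(s)
ims=[]
for c in['scene','top']:
    im,cal=snap(c,c+'0.png'); print(cal)
    places(c,cal,['rotator','pointer_tip','short_end','index_mark','button_top','sample_vial','objective','bobbin'])
E
```

```text
{'time': 0.0, 'joints': array([ 7.21523655e+01,  1.77053880e+01,  9.36901696e+01,  4.31880671e-04,
        6.87369216e+01, -3.99365431e+00]), 'qd': array([ 0.06822838, -0.03712276,  0.04206171, -0.04658472, -0.05100225,
       -0.0658168 ]), 'effort': array([-1.17166979e-03, -4.15251553e+01, -2.76663762e+01, -3.32573700e-04,
        1.04410364e-02, -2.78686770e-06]), 'tool_pos': array([0.14940665, 0.60596048, 0.20113215]), 'orientation': array([[-9.70908402e-01,  2.39450125e-01, -7.15344066e-04],
       [ 2.39451134e-01,  9.70905927e-01, -2.19876846e-03],
       [ 1.68036411e-04, -2.30609272e-03, -9.99997327e-01]]), 'wrist_force': array([ 0.03351267,  0.58439852, -0.59916986]), 'moment': array([-0.03026601,  0.01255278, -0.02335885]), 'gripper_width': 0.08536548638971947}
{'vertical_fov': 42.4741169701439, 'cx': 328.3103162621353, 'cy': 230.19270615396493, 'R': array([[-0.79114696, -0.61110316, -0.02528668],
       [-0.29816186,  0.42144487, -0.85643664],
       [ 0.53402808, -0.67002773, -0.51563248]]), 't': array([0.41003123, 0.20977933, 0.6769323 ])}
scene rotator 0.78 [0.4646 0.1
[... 357 characters left out ...]
93 -0.1059  0.0006]
{'vertical_fov': 45.798392245797714, 'cx': 321.231390614862, 'cy': 240.68384933008556, 'R': array([[ 0.00791897, -0.99994656,  0.00664589],
       [-0.9839393 , -0.00897707, -0.1782775 ],
       [ 0.17832763, -0.00512738, -0.98395781]]), 't': array([-0.00517905,  0.48725769,  0.85821477])}
top rotator 0.8 [0.4609 0.1134 0.0051]
top pointer_tip 0.81 [0.4032 0.1275 0.0464]
top short_end 0.75 [0.4678 0.068  0.0489]
top index_mark 0.77 [0.5232 0.1227 0.0487]
top button_top 0.65 [0.4599 0.1166 0.0694]
top sample_vial 0.64 [ 0.4261 -0.0623  0.0019]
top objective 0.61 [ 0.4899 -0.0826  0.0036]
top objective 0.59 [ 0.4277 -0.066   0.002 ]
top bobbin 0.53 [ 0.5346 -0.1079  0.0025]
```

View pics/scene0.png

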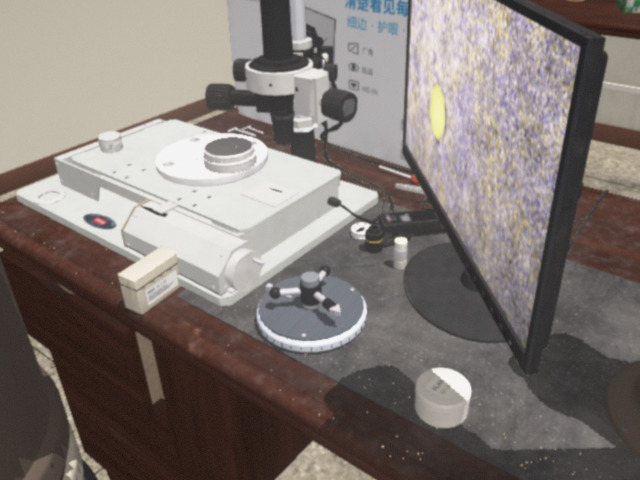

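View pics/top0.png

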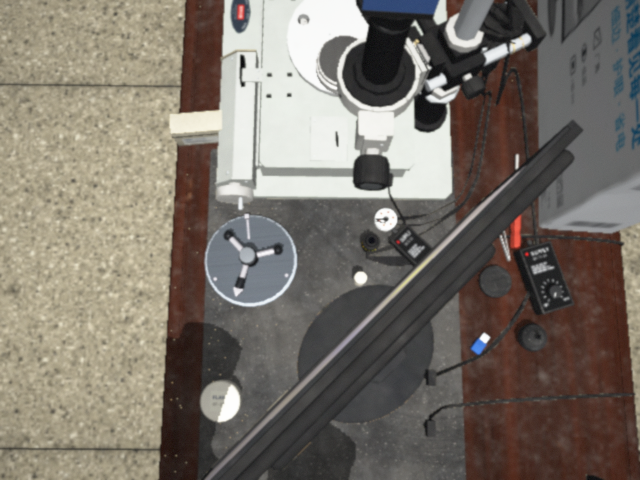

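The scene view shows the rotator at (312,310) with its arrow toward the lower right. The top view shows the hub at (248,256), the arrow tip at (237,292) and the tooth at about (247,217), and the monitor runs diagonally between rotator and robot. Next I'll work out the monitor's geometry.

```bash
python3 - <<'E'
from h import *
def ray(cal,px,z):
    f=240/np.tan(np.radians(cal['vertical_fov'])/2); R=np.array(cal['R']);C=-R.T@np.array(cal['t'])
    d=R.T@np.array([(px[0]-cal['cx'])/f,(px[1]-cal['cy'])/f,1]); return (C+d*(z-C[2])/d[2]).round(3)
t=arm.calibration('top');s=arm.calibration('scene')
print('top edge z.43',[ray(t,p,.43) for p in[(575,128),(570,155),(205,480),(255,480)]])
print('scene near corner bottom',[(z,ray(s,(530,370),z)) for z in(.05,.1,.15)],'top',ray(s,(590,42),.43),ray(s,(403,158),.1))
for n in['top','scene']:
    C=arm.calibration(n);print(n,-np.array(C['R']).T@np.array(C['t']))
w=arm.calibration('wrist');st=arm.sense();O=np.array(st['orientation'])
print('cam in tool',O.T@(-np.array(w['R']).T@np.array(w['t'])-st['tool_pos']), 'R cam->tool',(O.T@np.array(w['R']).T).round(2))
print('microscope',[ray(t,p,z) for p,z in[((250,195),.1),((450,195),.1),((237,190),.06),((372,185),.25)]])
print(ray(t,(194,124),.04))
# direct pixel estimates
print('tip',ray(t,(237,292),.05),'button',ray(t,(248,256),.072),'tooth',ray(t,(247,214),.033))
E
```

```text
top edge z.43 [array([ 0.526, -0.235,  0.43 ]), array([ 0.5  , -0.228,  0.43 ]), array([0.214, 0.096, 0.43 ]), array([0.214, 0.055, 0.43 ])]
scene near corner bottom [(0.05, array([0.167, 0.088, 0.05 ])), (0.1, array([0.153, 0.142, 0.1  ])), (0.15, array([0.138, 0.196, 0.15 ]))] top [0.145 0.181 0.43 ] [ 0.522 -0.216  0.1  ]
top [0.3264296  0.00359577 0.93134863]
scene [0.0254423  0.61572436 0.53907932]
cam in tool [ 0.08354194 -0.00025217 -0.17183791] R cam->tool [[ 0.   -0.95 -0.33]
 [ 1.    0.   -0.  ]
 [ 0.   -0.33  0.95]]
microscope [array([0.546, 0.107, 0.1  ]), array([ 0.549, -0.195,  0.1  ]), array([0.565, 0.133, 0.06 ]), array([ 0.521, -0.062,  0.25 ])]
[0.682 0.211 0.04 ]
tip [0.404 0.129 0.05 ] button [0.457 0.111 0.072] tooth [0.532 0.119 0.033]
```

```bash
python3 - <<'E'
import cv2
a=cv2.imread('pics/top0.png')[200:320,180:320]
cv2.imwrite('pics/c1.png',cv2.resize(a,None,fx=5,fy=5,interpolation=cv2.INTER_CUBIC))
E
```

```text
(no output)
```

View pics/c1.png

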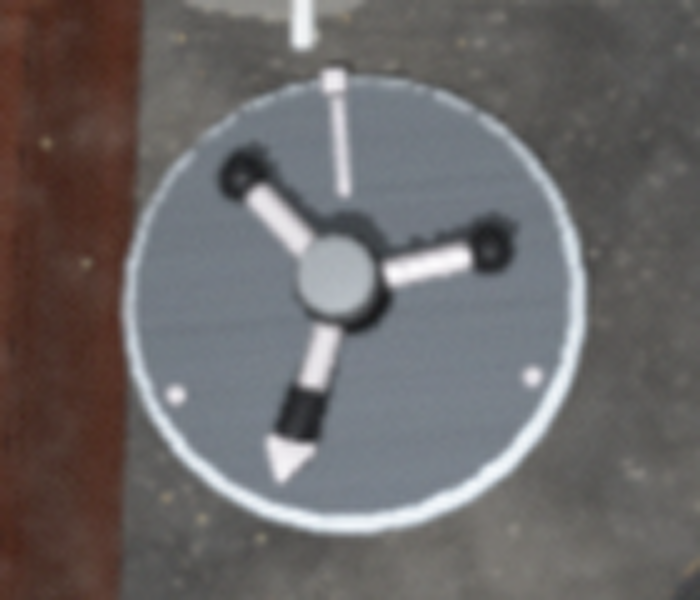

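Crop: button centre (337,277), arrow tip (283,480) and tooth (335,82). That puts the arrow at about 168° and the tooth at about 4°. I can push the right-hand short arm (-72°) clockwise by about 164° in one sweep round the robot side. First I'll raise the tool, shut the fingers and come round.

Request:
step_arm(commands=[0,0,-40,0,0,0,0,0,0,-40,0,0,0,0,0,0,-40,0,0,0,0,0,0,-40,0,0,0,0,0,0,-40,0,0,0,0,-36,-17,0,0,0,0,0,-36,-17,0,0,0,0,0,-36,-17,0,0,0,0,0,-36,-17,0,0,0,0,0,-36,-17,0,0,0,0,0,-36,-17,0,0,0,0,0,-36,-17,0,0,0,0,0,-36,-17,0,0,0,0,0,-36,-17,0,0,0,0,0,-36,-17,0,0,0,0,0,0,0,0,0,0,0,0])

```text
time: 2.23
tool_pos: [0.4637, 0.3504, 0.4019]
orientation: [[-0.969, 0.247, 0.003], [0.247, 0.969, -0.004], [-0.004, -0.003, -1.0]]
wrist_force: [-1.3, -0.3, -0.2]
gripper_width: -0.0003
```

```bash
python3 - <<'E'
from h import *
s=arm.sense()
for k in['time','joints','tool_pos','orientation','wrist_force','gripper_width']:print(k,np.round(s[k],4))
E
```

```text
time 2.2333
joints [ 32.9483   6.3908  84.5423  -0.2761  89.0236 -42.7641]
tool_pos [0.4637 0.3504 0.4019]
orientation [[-0.9691  0.2467  0.0033]
 [ 0.2467  0.9691 -0.0036]
 [-0.004  -0.0027 -1.    ]]
wrist_force [-1.3459 -0.2709 -0.2167]
gripper_width -0.0003
```

Request:
step_arm(commands=[-14,-35.2,0,0,0,0,0,-14,-35.2,0,0,0,0,0,-14,-35.2,0,0,0,0,0,-14,-35.2,0,0,0,0,0,-14,-35.2,0,0,0,0,0,-14,-35.2,0,0,0,0,0,-14,-35.2,0,0,0,0,0,0,0,40,0,0,0,0,0,0,40,0,0,0,0,0,0,40,0,0,0,0,0,0,40,0,0,0,0,0,0,40,0,0,0,0,0,0,0,0,0,0,0])

```text
time: 3.32
tool_pos: [0.487, 0.0923, 0.1938]
orientation: [[-0.971, 0.24, -0.018], [0.24, 0.971, -0.002], [0.017, -0.006, -1.0]]
wrist_force: [-0.8, -1.1, -1.5]
gripper_width: 0.0002
```

```bash
cat > look.py <<'E'
import sys
from h import *
s=arm.sense()
for k in['time','joints','tool_pos','orientation','wrist_force']:print(k,np.round(s[k],4).tolist())
im,cal=snap('wrist',sys.argv[1])
places('wrist',cal,['rotator','pointer_tip','short_end','index_mark','button_top'])
E
python3 look.py w1.png; python3 -c "
from h import *
snap('top','t1.png')"
```

```text
time 3.3167
joints [5.6934, 4.4947, 110.4087, 0.0107, 66.1037, -70.447]
tool_pos [0.487, 0.0923, 0.1938]
orientation [[-0.9707, 0.2396, -0.0175], [0.2396, 0.9709, -0.0016], [0.0166, -0.0057, -0.9998]]
wrist_force [-0.8424, -1.0956, -1.5076]
wrist rotator 0.73 [0.4527 0.1092 0.0052]
wrist pointer_tip 0.62 [0.3994 0.1308 0.052 ]
wrist pointer_tip 0.25 [ 0.4319 -0.066   0.0037]
wrist index_mark 0.6 [0.525  0.1204 0.0533]
wrist button_top 0.62 [0.4611 0.1076 0.0697]
```

View pics/w1.png

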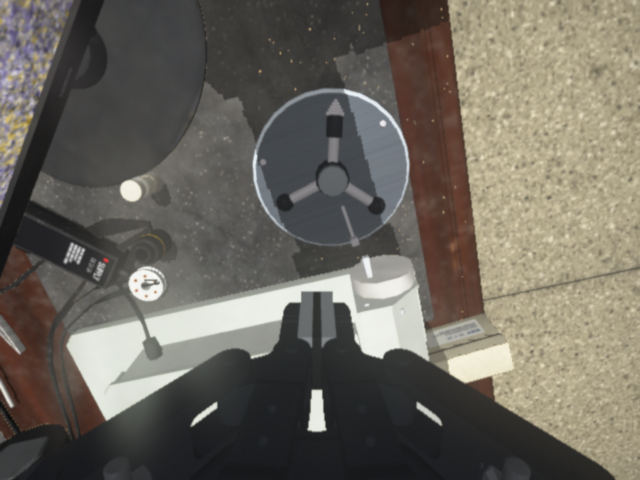

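View pics/t1.png

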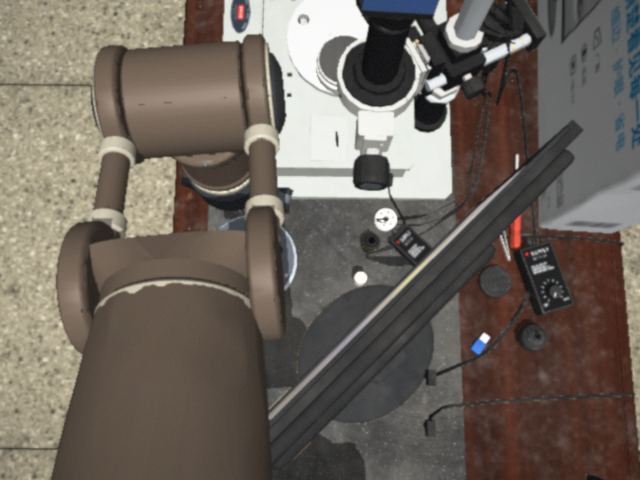

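The wrist view shows the hub at (333,180), the arrow tip at (335,98), the balls at (285,202) and (377,206), and the tooth end of the line at (355,241). In the top view the arm passes well above the monitor.

```bash
cat >> h.py <<'E'
def ray(cal,px,z):
    f=240/np.tan(np.radians(cal['vertical_fov'])/2); R=np.array(cal['R']);C=-R.T@np.array(cal['t'])
    d=R.T@np.array([(px[0]-cal['cx'])/f,(px[1]-cal['cy'])/f,1]); return (C+d*(z-C[2])/d[2]).round(4)
E
python3 - <<'E'
from h import *
cal=arm.calibration('wrist')
P={k:ray(cal,p,z) for k,p,z in[('b',(333,180),.072),('base',(331,167),.018),('tip',(335,98),.05),('tooth',(355.5,241),.033),('ballR',(285,202),.052),('ballL',(377,206),.052)]}
for k in P:
    d=P[k]-P['b']; print(k,P[k],np.degrees(np.arctan2(d[1],d[0])).round(1),np.hypot(d[0],d[1]).round(4))
E
```

```text
b [0.4747 0.1131 0.072 ] 0.0 0.0
base [0.4723 0.1141 0.018 ] 157.4 0.0026
tip [0.4116 0.1304 0.05  ] 164.7 0.0654
tooth [0.5482 0.1213 0.033 ] 6.4 0.074
ballR [0.4879 0.0657 0.052 ] -74.4 0.0492
ballL [0.5119 0.1472 0.052 ] 42.5 0.0505
```

```bash
python3 - <<'E'
from h import *
s=arm.sense();print(s['tool_pos'],s['orientation'].round(4).tolist(), s['time'],s['wrist_force'])
im,cal=snap('wrist','w2.png');arm.sense()
places('wrist',cal,['rotator','pointer_tip','short_end','index_mark','button_top'])
g=cv2.cvtColor(im,cv2.COLOR_RGB2GRAY)
cr=im[60:280,220:440]; cv2.imwrite('pics/w2c.png',cv2.resize(cr,None,fx=2.7,fy=2.7,interpolation=cv2.INTER_CUBIC)[:,:,::-1])
E
```

```text
[0.49711704 0.09323132 0.20570335] [[-0.9709, 0.2393, 0.0061], [0.2393, 0.971, 0.0006], [-0.0058, 0.002, -1.0]] 3.6667 [-0.63611101 -0.066133    0.01744452]
wrist rotator 0.91 [0.4561 0.1099 0.0035]
wrist pointer_tip 0.8 [0.3985 0.1311 0.053 ]
wrist short_end 0.6 [0.4727 0.0631 0.0519]
wrist index_mark 0.66 [0.5264 0.1186 0.0531]
wrist button_top 0.8 [0.463  0.1084 0.0688]
wrist button_top 0.4 [0.3975 0.1288 0.0508]
```

View pics/w2c.png

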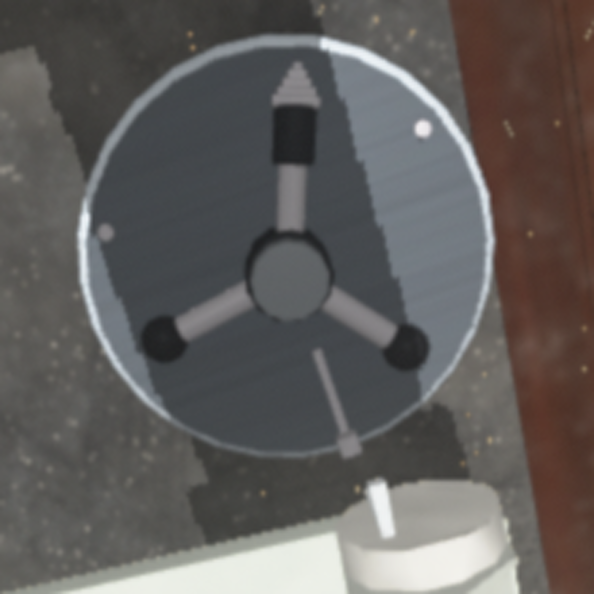

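Crop (2.7x, offset 220,60): button (289,279), tip (297,62), tooth (348,443), balls (164,339) and (406,347), base circle centre (286,245).

```bash
cat > ang.py <<'E'
from h import *
def angs(cal,P,s=2.7,o=(220,60)):
    Z=dict(b=.072,base=.02,tip=.05,tooth=.033,ballR=.05,ballL=.05)
    W={k:ray(cal,(P[k][0]/s+o[0],P[k][1]/s+o[1]),Z[k]) for k in P}
    c=W['b']
    if 'base' in W: print('base',W['base'])
    print('b',c)
    for k in W:
        d=W[k]-c
        if k in('tip','tooth','ballR','ballL'): print(k,W[k],'ang %.1f r %.4f'%(np.degrees(np.arctan2(d[1],d[0])),np.hypot(d[0],d[1])))
E
python3 - <<'E'
from ang import *
angs(arm.calibration('wrist'),dict(b=(289,279),base=(286,245),tip=(297,62),tooth=(348,443),ballR=(164,339),ballL=(406,347)))
print(arm.sense()['tool_pos'])
E
```

```text
base [0.4521 0.1124 0.02  ]
b [0.4566 0.111  0.072 ]
tip [0.3963 0.1284 0.05  ] ang 163.9 r 0.0628
tooth [0.525  0.1181 0.033 ] ang 5.9 r 0.0688
ballR [0.4691 0.0657 0.05  ] ang -74.6 r 0.0470
ballL [0.4911 0.1438 0.05  ] ang 43.6 r 0.0476
[0.49491931 0.09291424 0.20295275]
```

Request:
step_arm(commands=[0,0,40,0,0,0,0,0,0,40,0,0,0,0,0,0,40,0,0,0,0,0,0,20,0,0,0,0,0,0,10,0,0,0,0,0,0,0,0,0,0,0,0,0,0,0,0,0,0,0,0,0,0,0,0,0])

```text
time: 4.63
tool_pos: [0.4968, 0.0931, 0.0542]
orientation: [[-0.971, 0.239, 0.004], [0.239, 0.971, 0.0], [-0.004, 0.001, -1.0]]
wrist_force: [0.3, -0.9, 0.5]
gripper_width: 0.0001
```

```bash
python3 - <<'E'
import numpy as np
c=np.array([.458,.112]);O=np.array([[-.971,.239],[.239,.971]])
p=np.array([.4968,.0931]);out=[]
A=np.radians(np.r_[np.linspace(-26,-186,20)])
pts=[c+.044*np.array([np.cos(a),np.sin(a)]) for a in A]
acc=np.zeros(2);cur=p
for q in pts:
    d=np.round((q-cur)*1000@O,1)   # O symmetric
    cur=cur+ (O@d)/1000; out+=[d[0],d[1],0,0,0,0,0]
print([float(x) for x in out],cur)
E
```

```text
[-0.8, -0.2, 0.0, 0.0, 0.0, 0.0, 0.0, 1.8, -6.2, 0.0, 0.0, 0.0, 0.0, 0.0, 2.7, -5.9, 0.0, 0.0, 0.0, 0.0, 0.0, 3.6, -5.4, 0.0, 0.0, 0.0, 0.0, 0.0, 4.2, -4.8, 0.0, 0.0, 0.0, 0.0, 0.0, 5.0, -4.1, 0.0, 0.0, 0.0, 0.0, 0.0, 5.5, -3.4, 0.0, 0.0, 0.0, 0.0, 0.0, 6.0, -2.6, 0.0, 0.0, 0.0, 0.0, 0.0, 6.2, -1.6, 0.0, 0.0, 0.0, 0.0, 0.0, 6.4, -0.7, 0.0, 0.0, 0.0, 0.0, 0.0, 6.5, 0.3, 0.0, 0.0, 0.0, 0.0, 0.0, 6.3, 1.1, 0.0, 0.0, 0.0, 0.0, 0.0, 6.1, 2.1, 0.0, 0.0, 0.0, 0.0, 0.0, 5.8, 3.0, 0.0, 0.0, 0.0, 0.0, 0.0, 5.2, 3.8, 0.0, 0.0, 0.0, 0.0, 0.0, 4.6, 4.5, 0.0, 0.0, 0.0, 0.0, 0.0, 4.0, 5.2, 0.0, 0.0, 0.0, 0.0, 0.0, 3.1, 5.6, 0.0, 0.0, 0.0, 0.0, 0.0, 2.2, 6.1, 0.0, 0.0, 0.0, 0.0, 0.0, 1.4, 6.3, 0.0, 0.0, 0.0, 0.0, 0.0] [0.4142291 0.1166163]
```

Request:
step_arm(commands=[0,0,8,0,0,0,0,0,0,5,0,0,0,0,0,0,0,0,0,0,0])

```text
time: 4.88
tool_pos: [0.4944, 0.0929, 0.0392]
orientation: [[-0.971, 0.239, -0.0], [0.239, 0.971, -0.0], [0.0, -0.0, -1.0]]
wrist_force: [-1.8, 0.4, -0.1]
gripper_width: 0.0001
```

Request:
step_arm(commands=[-0.8,-0.2,-1,0,0,0,0,1.8,-6.2,0,0,0,0,0,2.7,-5.9,0,0,0,0,0,3.6,-5.4,0,0,0,0,0,4.2,-4.8,0,0,0,0,0,5.0,-4.1,0,0,0,0,0,5.5,-3.4,0,0,0,0,0,6.0,-2.6,0,0,0,0,0,6.2,-1.6,0,0,0,0,0,6.4,-0.7,0,0,0,0,0,0,0,0,0,0,0,0])

```text
time: 5.8
tool_pos: [0.4448, 0.0689, 0.04]
orientation: [[-0.971, 0.239, -0.002], [0.239, 0.971, -0.0], [0.002, -0.001, -1.0]]
wrist_force: [-0.2, -0.0, 0.5]
gripper_width: -0.0001
```

```bash
python3 look.py w3.png
```

```text
time 5.8
joints [3.2502, 12.3624, 122.7609, 0.0086, 44.9994, -72.9195]
tool_pos [0.4448, 0.0689, 0.04]
orientation [[-0.971, 0.2391, -0.0021], [0.2391, 0.971, -0.0], [0.0021, -0.0005, -1.0]]
wrist_force [-0.1763, -0.0027, 0.5221]
wrist rotator 0.69 [0.4566 0.1114 0.0019]
wrist rotator 0.52 [ 0.5305 -0.1093  0.0015]
wrist pointer_tip 0.56 [0.3998 0.1324 0.0496]
wrist button_top 0.8 [0.465  0.1089 0.0735]
```

View pics/w3.png

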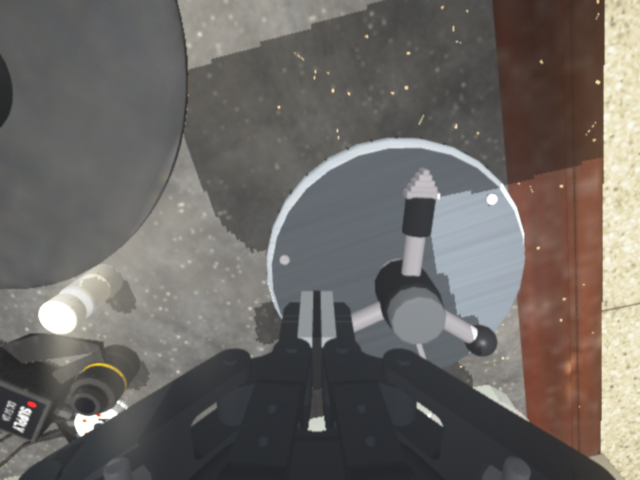

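The wrist view shows the tip at (424,170), the hub at (417,315), the left ball at (482,340) and the fingers at (317,300). The arrow looks barely moved, so I'll compute angles from these pixels and take a top view as well.

```bash
python3 - <<'E'
from ang import *
print(arm.sense()['tool_pos'])
cal=arm.calibration('wrist')
angs(cal,dict(b=(417,315),tip=(424,170),ballL=(482,340),base=(397,265)),1,(0,0))
print([ (n,proj(cal,X)) for n,X in dict(tcp=arm.sense()['tool_pos'],ballR=(.469,.0657,.05)).items()])
im,c=snap('wrist'); print(ray(c,(285,260),.0255),ray(c,(492,200),.0255))
cr=im[130:380,240:540]; cv2.imwrite('pics/w4c.png',cv2.resize(cr,None,fx=2.5,fy=2.4)[:,:,::-1])
E
```

```text
[0.44742663 0.06879001 0.04051002]
base [0.4596 0.1134 0.02  ]
b [0.4603 0.1112 0.072 ]
tip [0.4024 0.1289 0.05  ] ang 163.0 r 0.0605
ballL [0.4981 0.1456 0.05  ] ang 42.3 r 0.0511
[('tcp', array([316.95269769, 278.75278155])), ('ballR', array([321.1166934 , 324.82440927]))]
[0.4391 0.0525 0.0255] [0.4321 0.1675 0.0255]
```

View pics/w4c.png

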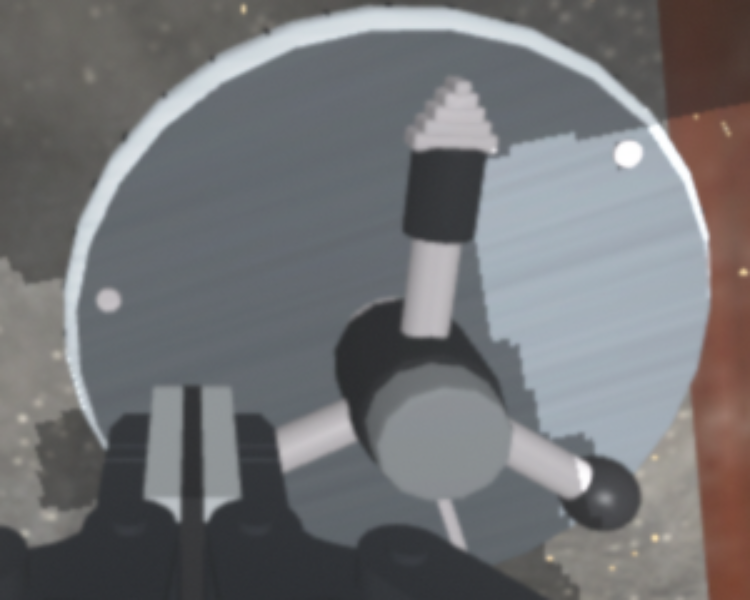

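The rotor hasn't turned (163°), although the fingers have crossed the ball's place without any force. The real fingertip may sit higher than I assumed, so I'll check from the side with the scene camera.

```bash
python3 - <<'E'
from h import *
im,cal=snap('scene'); s=arm.sense();p=s['tool_pos'];print(p,s['time'])
for n,X in dict(tcp=p,up20=p+[0,0,.02],up40=p+[0,0,.04],ballR=(.469,.066,.05),hub=(.458,.112,.072),tip=(.397,.129,.05)).items(): print(n,(proj(cal,X)-[240,220])*5)
cv2.imwrite('pics/s2c.png',cv2.resize(im[220:340,240:400],None,fx=5,fy=5,interpolation=cv2.INTER_CUBIC)[:,:,::-1])
w=arm.calibration('wrist');print(w['vertical_fov'],proj(w,p),proj(w,p+[0,0,.02]),proj(w,p+s['orientation'][:,0]*.011))
E
```

```text
[0.44726992 0.06876906 0.04042531] 6.2
tcp [489.30562264 308.43933285]
up20 [488.03061193 248.53150593]
up40 [486.72385019 187.13182039]
ballR [432.13790958 248.81024888]
hub [355.41002519 275.14550748]
tip [504.55992386 460.25360381]
66.92620285751944 [317.02732319 278.80490988] [317.07720653 297.54710845] [317.04846718 259.35992154]
```

View pics/s2c.png

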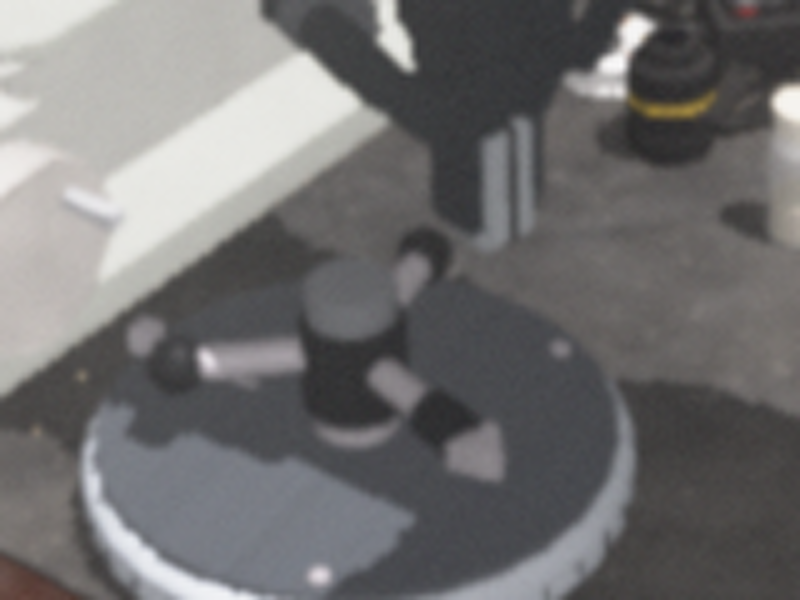

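In the scene crop the fingertips end at (490,245), but the reported TCP projects to (489,308). The real tip is therefore about 20 mm above the reported TCP (z≈0.060) and passed just over the ball at (425,250). I'll go back and push about 18 mm lower.

Request:
step_arm(commands=[0,0,-15,0,0,0,0,-14.4,11.1,0,0,0,0,0,-14.4,11.1,0,0,0,0,0,-14.4,11.1,0,0,0,0,0,0,0,0,0,0,0,0,0,0,10,0,0,0,0,0,0,10,0,0,0,0,0,0,8,0,0,0,0,0,0,0,0,0,0,0,0,0,0,0,0,0,0])

```text
time: 7.03
tool_pos: [0.4946, 0.0903, 0.0258]
orientation: [[-0.971, 0.24, -0.004], [0.24, 0.971, -0.0], [0.004, -0.001, -1.0]]
wrist_force: [0.1, -0.5, -0.2]
gripper_width: 0.0003
```

Request:
step_arm(commands=[0,0,3,0,0,0,0,0,0,2,0,0,0,0,0,0,0,0,0,0,0,0,0,0,0,0,0,0])

```text
time: 7.37
tool_pos: [0.4969, 0.0907, 0.0225]
orientation: [[-0.971, 0.239, 0.0], [0.239, 0.971, -0.0], [-0.0, 0.0, -1.0]]
wrist_force: [-0.1, 1.1, -0.5]
gripper_width: -0.0002
```

```bash
python3 - <<'E'
from h import *
im,cal=snap('scene'); s=arm.sense();p=s['tool_pos'];print(p,s['time'],s['wrist_force'])
for n,X in dict(tcp=p,up20=p+[0,0,.02],ballR=(.469,.066,.05)).items(): print(n,(proj(cal,X)-[240,220])*5)
cv2.imwrite('pics/s3c.png',cv2.resize(im[220:340,240:400],None,fx=5,fy=5,interpolation=cv2.INTER_CUBIC)[:,:,::-1])
E
```

```text
[0.49705243 0.09069471 0.02261072] 7.4167 [-0.41195509  0.21567629 -0.63929617]
tcp [302.39090394 336.46797868]
up20 [298.90482307 278.36548241]
ballR [432.13790958 248.81024888]
```

View pics/s3c.png

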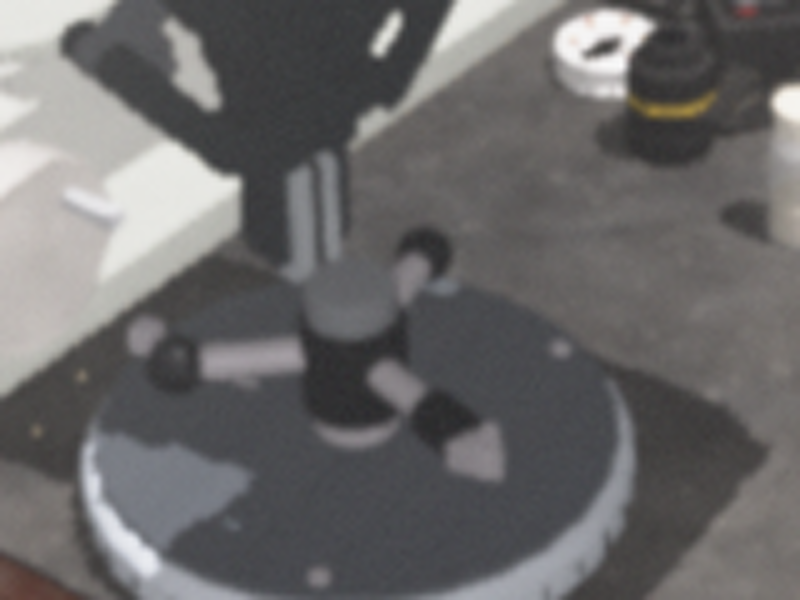

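The tip at (295,278) matches the 20 mm offset, so it is at z≈0.042 and free of the rotor. Starting the sweep.

Request:
step_arm(commands=[1.8,-6.2,0,0,0,0,0,2.7,-5.9,0,0,0,0,0,3.6,-5.4,0,0,0,0,0,4.2,-4.8,0,0,0,0,0,5.0,-4.1,0,0,0,0,0,5.5,-3.4,0,0,0,0,0,6.0,-2.6,0,0,0,0,0,6.2,-1.6,0,0,0,0,0,6.4,-0.7,0,0,0,0,0,0,0,0,0,0,0,0])

```text
time: 8.25
tool_pos: [0.4469, 0.067, 0.0224]
orientation: [[-0.971, 0.239, -0.001], [0.239, 0.971, -0.0], [0.001, -0.0, -1.0]]
wrist_force: [-0.0, 0.7, 0.5]
gripper_width: 0.0001
```

```bash
python3 look.py w5.png; python3 - <<'E'
from h import *
im,cal=snap('scene','s5.png')
places('scene',cal,['rotator','pointer_tip','short_end','button_top'])
E
```

```text
time 8.25
joints [3.0017, 14.5031, 122.892, -0.0016, 42.656, -73.1529]
tool_pos [0.4469, 0.067, 0.0224]
orientation [[-0.9709, 0.2393, -0.0009], [0.2393, 0.9709, -0.0001], [0.0008, -0.0003, -1.0]]
wrist_force [-0.009, 0.6957, 0.5221]
wrist rotator 0.71 [0.4587 0.1094 0.0059]
wrist pointer_tip 0.74 [0.4368 0.1718 0.0509]
wrist short_end 0.95 [0.4293 0.072  0.0509]
wrist button_top 0.58 [0.4616 0.1076 0.0697]
scene rotator 0.64 [0.46   0.1115 0.    ]
scene pointer_tip 0.96 [0.4357 0.1707 0.0488]
scene short_end 0.83 [0.4287 0.0768 0.0551]
scene button_top 0.47 [0.4591 0.1156 0.0696]
scene button_top 0.25 [0.5229 0.1182 0.0489]
```

The rotor now turns: the arrow is at about 110°. Continuing.

Request:
step_arm(commands=[6.5,0.3,0,0,0,0,0,6.3,1.1,0,0,0,0,0,6.1,2.1,0,0,0,0,0,5.8,3.0,0,0,0,0,0,5.2,3.8,0,0,0,0,0,4.6,4.5,0,0,0,0,0,4.0,5.2,0,0,0,0,0,3.1,5.6,0,0,0,0,0,2.2,6.1,0,0,0,0,0,0,0,0,0,0,0,0])

```text
time: 9.63
tool_pos: [0.4125, 0.1093, 0.0221]
orientation: [[-0.971, 0.238, -0.001], [0.238, 0.971, 0.0], [0.001, 0.0, -1.0]]
wrist_force: [-0.6, -0.6, 0.3]
gripper_width: 0.0001
```

```bash
cat > both.py <<'E'
from h import *
s=arm.sense();print(s['time'],s['tool_pos'].round(4),s['wrist_force'].round(1))
c=np.array([.459,.112])
for cam in['scene','wrist']:
    im,cal=snap(cam,cam+'_%d.png'%(s['time']*100))
    for l in['rotator','button_top','pointer_tip','short_end','index_mark']:
        for d in arm.place_of(cam,l)[:2]:
            X=world(cal,d['at']);v=X[:2]-c;print(cam,l,round(d['score'],2),X.round(4),'ang %.1f'%np.degrees(np.arctan2(v[1],v[0])))
E
python3 both.py
```

```text
9.6333 [0.4125 0.1093 0.0221] [-0.6 -0.6  0.3]
scene rotator 0.68 [0.4614 0.1152 0.0007] ang 53.3
scene rotator 0.65 [0.4132 0.1245 0.0518] ang 164.7
scene button_top 0.76 [0.4635 0.1167 0.0684] ang 46.3
scene pointer_tip 0.92 [0.5057 0.1577 0.0507] ang 44.4
scene pointer_tip 0.69 [ 0.4313 -0.0589  0.0028] ang -99.2
scene short_end 0.59 [0.4139 0.1248 0.0542] ang 164.1
wrist rotator 0.8 [0.4573 0.1091 0.0068] ang -120.4
wrist short_end 0.93 [0.4156 0.1231 0.0512] ang 165.7
```

Request:
step_arm(commands=[1.3,5,0,0,0,0,0,0.6,5.1,0,0,0,0,0,0.2,5.2,0,0,0,0,0,-0.4,5,0,0,0,0,0,0,0,0,0,0,0,0,0,0,0,0,0,0,0,0,0,0,0,0,0,0])

```text
time: 10.82
tool_pos: [0.4162, 0.1287, 0.0222]
orientation: [[-0.971, 0.239, -0.001], [0.239, 0.971, 0.0], [0.001, 0.0, -1.0]]
wrist_force: [-1.0, 0.3, -0.7]
gripper_width: -0.0001
```

```bash
python3 both.py
```

```text
10.8167 [0.4162 0.1287 0.0222] [-1.   0.3 -0.7]
scene rotator 0.9 [ 0.4615  0.1142 -0.0008] ang 41.1
scene button_top 0.49 [0.4607 0.1152 0.0656] ang 61.5
scene pointer_tip 0.91 [0.5212 0.1303 0.0509] ang 16.4
scene short_end 0.88 [0.4252 0.1458 0.053 ] ang 135.0
scene index_mark 0.75 [0.5246 0.1184 0.0484] ang 5.6
scene index_mark 0.32 [0.4614 0.112  0.0023] ang -0.4
wrist rotator 0.51 [ 0.4288 -0.0639  0.0069] ang -99.7
wrist button_top 0.83 [0.4634 0.1111 0.0684] ang -11.2
wrist index_mark 0.34 [0.4618 0.1096 0.0701] ang -41.3
```

Request:
step_arm(commands=[-0.4,2.5,0,0,0,0,0,-0.4,2.5,0,0,0,0,0,0,0,0,0,0,0,0,0,0,0,0,0,0,0])

```text
time: 11.75
tool_pos: [0.4188, 0.1331, 0.0224]
orientation: [[-0.971, 0.239, 0.0], [0.239, 0.971, -0.0], [-0.0, 0.0, -1.0]]
wrist_force: [0.6, -0.3, 0.2]
gripper_width: 0.0001
```

```bash
python3 both.py; f=$(ls -t pics/wrist_* | head -1); g=$(ls -t pics/scene_* | head -1); python3 - $f $g <<'E'
import sys,cv2,numpy as np
w=cv2.imread(sys.argv[1]);s=cv2.imread(sys.argv[2])
a=cv2.resize(s[250:360,240:400],(800,550),interpolation=cv2.INTER_CUBIC)
cv2.imwrite('pics/cmb.png',a)
E
```

```text
11.75 [0.4188 0.1331 0.0224] [ 0.6 -0.3  0.2]
scene rotator 0.89 [0.4628 0.1122 0.0009] ang 3.4
scene button_top 0.38 [0.4628 0.1167 0.068 ] ang 51.0
scene pointer_tip 0.93 [0.5233 0.1284 0.0504] ang 14.3
scene short_end 0.91 [0.4271 0.1485 0.0535] ang 131.1
scene index_mark 0.58 [0.5215 0.1211 0.0475] ang 8.3
wrist button_top 0.31 [ 0.4854 -0.0824  0.0064] ang -82.3
wrist short_end 0.57 [0.4242 0.1426 0.0478] ang 138.7
```

Arrow is about 14° and the tooth about 6–8°. I'll back off and lift for an accurate overhead measurement.

Request:
step_arm(commands=[0.8,-5,0,0,0,0,0,0,0,-36,0,0,0,0,0,0,-36,0,0,0,0,-28,-5,-36,0,0,0,0,-28,-5,-36,0,0,0,0,-28,-5,-36,0,0,0,0,0,0,0,0,0,0,0,0,0,0,0,0,0,0,0,0,0,0,0,0,0,0,0,0,0,0,0,0])

```text
time: 13.18
tool_pos: [0.4849, 0.0967, 0.1904]
orientation: [[-0.971, 0.239, -0.005], [0.239, 0.971, -0.0], [0.004, -0.001, -1.0]]
wrist_force: [-0.5, -0.6, 0.1]
gripper_width: -0.0001
```

```bash
cat > ov.py <<'E'
import sys
from h import *
from both import *
im,cal=snap('wrist'); np.save('cal.npy',np.array([cal],dtype=object),allow_pickle=True)
x,y=proj(cal,(.465,.112,.03)).astype(int); x0,y0=max(x-110,0),max(y-105,0); print('off',x0,y0)
cr=im[y0:y0+200,x0:x0+220]; cv2.imwrite('pics/'+sys.argv[1],cv2.resize(cr,None,fx=3,fy=3,interpolation=cv2.INTER_CUBIC)[:,:,::-1])
E
python3 ov.py ov1.png
```

```text
13.1833 [0.4849 0.0967 0.1904] [-0.5 -0.6  0.1]
scene rotator 0.78 [0.4635 0.1148 0.0029] ang 32.4
scene button_top 0.64 [0.4617 0.1142 0.0678] ang 39.6
scene pointer_tip 0.95 [0.5238 0.1282 0.0496] ang 14.0
scene index_mark 0.73 [0.5255 0.1185 0.0491] ang 5.6
wrist rotator 0.64 [0.4565 0.1105 0.0043] ang -149.2
wrist button_top 0.58 [0.4637 0.1076 0.0713] ang -42.9
wrist pointer_tip 0.77 [0.5227 0.1279 0.051 ] ang 14.0
wrist pointer_tip 0.7 [ 0.4895 -0.0828  0.0059] ang -81.1
wrist short_end 0.8 [0.428  0.1436 0.0503] ang 134.4
wrist short_end 0.2 [0.5221 0.1281 0.0549] ang 14.3
wrist index_mark 0.71 [0.5244 0.116  0.0546] ang 3.5
wrist index_mark 0.7 [ 0.4872 -0.0809  0.006 ] ang -81.7
off 216 71
```

View pics/ov1.png

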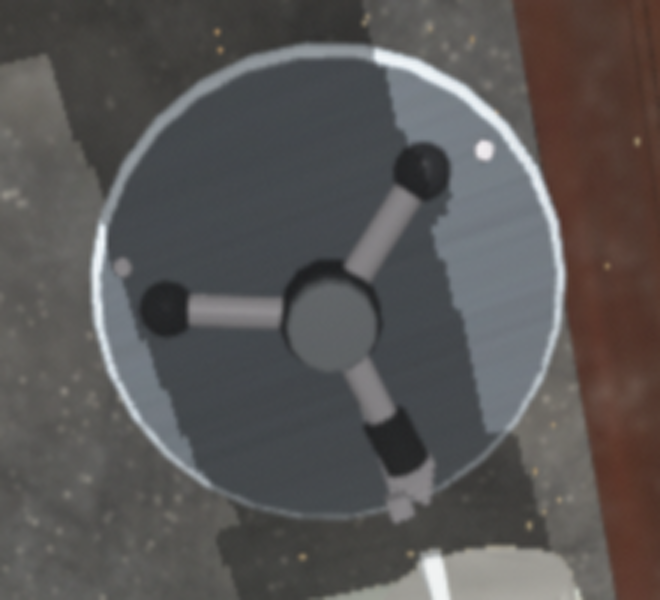

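Overhead crop (3x, offset 216,71): button (332,325), balls (167,309) and (421,170), arrow tip about (429,503), tooth (401,509), so the arrow is still short of the tooth.

```bash
python3 - <<'E'
from ang import *
cal=np.load('cal.npy',allow_pickle=True)[0]
angs(cal,dict(b=(332,325),base=(330,281),tip=(429,503),tooth=(401,509),ballR=(167,309),ballL=(421,170)),3,(216,71))
# projections of predicted geometry for given center
for c in[(.458,.112)]:
  for a in(8,10,12,14,16):
    r=np.radians(a); print(a,'tip',(proj(cal,(c[0]+.064*np.cos(r),c[1]+.064*np.sin(r),.05))-[216,71])*3)
  for a in(2,4,6,8):
    r=np.radians(a); print(a,'tooth',(proj(cal,(c[0]+.070*np.cos(r),c[1]+.07*np.sin(r),.033))-[216,71])*3)
E
```

```text
base [0.4558 0.1135 0.02  ]
b [0.4599 0.1118 0.072 ]
tip [0.5244 0.1277 0.05  ] ang 13.8 r 0.0664
tooth [0.5306 0.119  0.033 ] ang 5.8 r 0.0711
ballR [0.4481 0.0662 0.05  ] ang -104.5 r 0.0471
ballL [0.4279 0.1453 0.05  ] ang 133.7 r 0.0463
8 tip [405.41435855 499.00200333]
10 tip [412.23919755 496.32890723]
12 tip [418.98072189 493.43057298]
14 tip [425.63187738 490.30931171]
16 tip [432.18564027 486.96763058]
2 tooth [385.35515607 504.66771982]
4 tooth [392.65496712 502.60622863]
6 tooth [399.8908755  500.30475845]
8 tooth [407.05553859 497.76507163]
```

```bash
cat > rot.py <<'E'
from h import *
# rotor angle from the two black balls, tooth direction from line (overhead wrist view)
def rotor(im,cal,arrow,c=(.459,.1115)):
    g=cv2.cvtColor(im,cv2.COLOR_RGB2GRAY).astype(np.float32); B=[]
    for o in(120,-120):
        a=np.radians(arrow+o); u=proj(cal,(c[0]+.047*np.cos(a),c[1]+.047*np.sin(a),.05))
        x0,y0=(u-16).astype(int); w=cv2.resize(g[y0:y0+33,x0:x0+33],None,fx=4,fy=4,interpolation=cv2.INTER_CUBIC)
        m=(w<np.percentile(w,5)+16).astype(np.uint8); m=cv2.morphologyEx(m,cv2.MORPH_OPEN,np.ones((11,11)))
        n,l,st,ce=cv2.connectedComponentsWithStats(m)
        k=1+np.argmin([np.hypot(*(ce[i]-66))-st[i,4]/50 for i in range(1,n)])
        px=ce[k]/4+[x0,y0]-.375; B.append(ray(cal,px,.05)); print('ball px',px.round(1),'area',st[k,4]/16,B[-1])
    d=B[0]-B[1]; print('dist',np.hypot(d[0],d[1]).round(4)); return np.degrees(np.arctan2(-d[0],d[1]))
if __name__=='__main__':
    import sys
    im,cal=snap('wrist','rot.png'); print(arm.sense()['time'],'arrow %.2f'%rotor(im,cal,float(sys.argv[1])))
E
python3 rot.py 14; python3 - <<'E'
from rot import *
cal=arm.calibration('wrist')
a=ray(cal,(318/2.7+220,352/2.7+60),.0255);b=ray(cal,(348/2.7+220,440/2.7+60),.0255);d=b-a;print('line',np.degrees(np.arctan2(d[1],d[0])))
im=cv2.imread('pics/w2.png')[:,:,::-1].copy(); print('w2 arrow',rotor(im,cal,164))
# line by brightness in w2
g=cv2.cvtColor(im,cv2.COLOR_RGB2GRAY).astype(float); P=[]
for y in np.arange(192,219):
    xc=318/2.7+220+(y-(352/2.7+60))*30/91; xs=np.arange(int(xc)-6,int(xc)+8); v=g[y,xs]; v=np.clip(v-np.median(v)-8,0,None)
    if v.sum()>10: P.append(((v*xs).sum()/v.sum(),y))
W=np.array([ray(cal,p,.0255)[:2] for p in P]); vx,vy,x0,y0=cv2.fitLine(W.astype(np.float32)*1000,cv2.DIST_HUBER,0,.01,.01).ravel(); print(len(P),'line fit',np.degrees(np.arctan2(vy,vx)), 'passes',x0,y0)
E
```

```text
ball px [355.9 127.7] area 231.875 [0.4279 0.1449 0.05  ]
ball px [270.5 173.6] area 237.1875 [0.4475 0.0653 0.05  ]
dist 0.082
13.8833 arrow 13.83
line 5.693956732765939
ball px [279.8 187.3] area 161.9375 [0.461  0.0699 0.05  ]
ball px [370.  190.3] area 156.625 [0.4826 0.1461 0.05  ]
dist 0.0792
w2 arrow 164.1738459238275
27 line fit 6.097444 passes 495.09 119.64
```

Tooth is at 5.9° and the arrow at 13.9°, so about 8° remain. I'll return along the same path and push 5 mm beyond the last contact.

Request:
step_arm(commands=[28,5,36,0,0,0,0,28,5,36,0,0,0,0,28,5,36,0,0,0,0,0,0,36,0,0,0,0,0,0,36,0,0,0,0,0,0,0,0,0,0,0,0,0,0,0,0,0,0,-0.8,5,0,0,0,0,0,-1,2.5,0,0,0,0,0,-1,2.5,0,0,0,0,0,0,0,0,0,0,0,0,0,0,0,0,0,0,0,0,0,0,0,0,0,0])

```text
time: 14.97
tool_pos: [0.4231, 0.1377, 0.0236]
orientation: [[-0.971, 0.24, 0.003], [0.24, 0.971, 0.001], [-0.003, 0.001, -1.0]]
wrist_force: [0.3, 0.2, 0.1]
gripper_width: -0.0002
```

Request:
step_arm(commands=[0.8,-5,0,0,0,0,0,0,0,-36,0,0,0,0,0,0,-36,0,0,0,0,-28,-5,-36,0,0,0,0,-28,-5,-36,0,0,0,0,-28,-5,-36,0,0,0,0,0,0,0,0,0,0,0,0,0,0,0,0,0,0,0,0,0,0,0,0,0,0,0,0,0,0,0,0,0,0,0,0,0,0,0])

```text
time: 15.88
tool_pos: [0.488, 0.1012, 0.1903]
orientation: [[-0.971, 0.239, -0.005], [0.239, 0.971, -0.0], [0.004, -0.001, -1.0]]
wrist_force: [-0.4, -0.8, -0.6]
gripper_width: -0.0001
```

```bash
python3 rot.py 7; python3 both.py
```

```text
ball px [357.4 134.1] area 215.4375 [0.4329 0.1492 0.05  ]
ball px [265.8 167.7] area 240.4375 [0.4414 0.0675 0.05  ]
dist 0.0821
15.9333 arrow 5.94
15.9333 [0.4884 0.1013 0.1905] [-0.3  0.5  0. ]
scene rotator 0.59 [0.4613 0.1152 0.0038] ang 54.5
scene button_top 0.64 [0.46   0.1119 0.0688] ang -4.3
scene pointer_tip 0.85 [0.5249 0.1159 0.0473] ang 3.4
scene short_end 0.79 [0.433  0.1534 0.0528] ang 122.1
scene index_mark 0.56 [0.5253 0.121  0.0513] ang 7.7
wrist rotator 0.56 [0.4564 0.1116 0.0056] ang -170.2
wrist button_top 0.58 [0.4637 0.1118 0.0697] ang -2.9
wrist pointer_tip 0.88 [0.5266 0.12   0.053 ] ang 6.7
wrist short_end 0.68 [0.4335 0.1473 0.0492] ang 125.9
wrist index_mark 0.57 [0.5247 0.1192 0.0507] ang 6.3
```

```bash
python3 rot.py 6; python3 ov.py ov2.png | tail -1
```

```text
ball px [356.3 130.1] area 214.375 [0.433  0.1492 0.05  ]
ball px [265.  163.7] area 240.1875 [0.4414 0.0675 0.05  ]
dist 0.0821
16.5833 arrow 5.87
off 211 69
```

View pics/ov2.png

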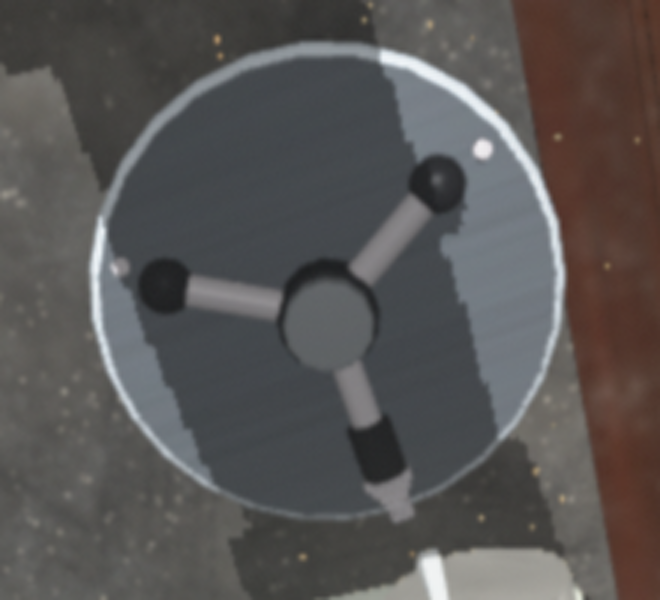

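The tip and tooth coincide at about (400,508), and the arm's centre line extended also reaches (400,510). Rotor and tooth agree at 5.9°. Now for the button.

```bash
python3 - <<'E'
from h import *
s=arm.sense();print(s['time'],s['tool_pos'],s['orientation'].round(4).tolist())
d=np.array([.4592,.1118,.087])-s['tool_pos'];print('to above button, tool mm',s['orientation'].T@d*1000)
E
```

```text
17.2333 [0.49050632 0.1011689  0.1924775 ] [[-0.9709, 0.2395, -0.0], [0.2395, 0.9709, 0.0], [0.0, 0.0, -1.0]]
to above button, tool mm [ 32.94085577   2.82332573 105.47766016]
```

Request:
step_arm(commands=[16.5,1.4,0,0,0,0,0,16.5,1.4,0,0,0,0,0,0,0,35,0,0,0,0,0,0,35,0,0,0,0,0,0,35,0,0,0,0,0,0,15,0,0,0,0,0,0,10,0,0,0,0,0,0,5,0,0,0,0,0,0,0,0,0,0,0,0,0,0,0,0,0,0,0,0,0,0,0,0,0])

```text
time: 18.15
tool_pos: [0.4609, 0.112, 0.059]
orientation: [[-0.971, 0.239, 0.003], [0.239, 0.971, 0.0], [-0.003, 0.001, -1.0]]
wrist_force: [-0.3, 0.1, -0.1]
gripper_width: -0.0001
```

Request:
step_arm(commands=[0,0,4,0,0,0,0,0,0,0,0,0,0,0,0,0,0,0,0,0,0])

```text
time: 18.4
tool_pos: [0.4594, 0.1118, 0.0538]
orientation: [[-0.971, 0.239, 0.001], [0.239, 0.971, 0.0], [-0.001, 0.0, -1.0]]
wrist_force: [-0.4, 0.9, -0.4]
gripper_width: -0.0002
```

Request:
step_arm(commands=[0,0,4,0,0,0,0,0,0,0,0,0,0,0,0,0,0,0,0,0,0])

```text
time: 18.65
tool_pos: [0.4588, 0.1118, 0.0492]
orientation: [[-0.971, 0.239, -0.001], [0.239, 0.971, -0.0], [0.001, -0.0, -1.0]]
wrist_force: [-1.7, 0.4, 0.6]
gripper_width: 0.0001
```

Not touching yet. Continuing in small steps until a clear force.

Request:
step_arm(commands=[0,0,2,0,0,0,0,0,0,0,0,0,0,0,0,0,0,0,0,0,0])

```text
time: 18.9
tool_pos: [0.459, 0.1118, 0.0473]
orientation: [[-0.971, 0.239, -0.0], [0.239, 0.971, -0.0], [0.0, -0.0, -1.0]]
wrist_force: [-0.1, 0.2, 0.2]
gripper_width: -0.0
```

Request:
step_arm(commands=[0,0,2,0,0,0,0,0,0,0,0,0,0,0,0,0,0,0,0,0,0])

```text
time: 19.15
tool_pos: [0.459, 0.1118, 0.0453]
orientation: [[-0.971, 0.239, -0.0], [0.239, 0.971, -0.0], [0.0, -0.0, -1.0]]
wrist_force: [0.8, -0.5, 0.2]
gripper_width: 0.0
```

Request:
step_arm(commands=[0,0,2,0,0,0,0,0,0,0,0,0,0,0,0,0,0,0,0,0,0])

```text
time: 19.4
tool_pos: [0.4593, 0.1118, 0.0435]
orientation: [[-0.971, 0.239, 0.0], [0.239, 0.971, 0.0], [-0.0, 0.0, -1.0]]
wrist_force: [1.2, 0.5, -0.1]
gripper_width: -0.0004
```

Request:
step_arm(commands=[0,0,2,0,0,0,0,0,0,0,0,0,0,0,0,0,0,0,0,0,0])

```text
time: 19.65
tool_pos: [0.4593, 0.1118, 0.0416]
orientation: [[-0.971, 0.239, 0.0], [0.239, 0.971, 0.0], [-0.0, 0.0, -1.0]]
wrist_force: [-0.7, 0.1, 2.0]
gripper_width: -0.0002
```

```bash
python3 - <<'E'
from h import *
F=[]
im,cal=snap('scene','s9.png')
for i in range(4): F.append(arm.sense()['wrist_force'])
s=arm.sense();p=s['tool_pos'];print(F,p,s['effort'])
a=cv2.resize(im[220:320,260:390],(780,600),interpolation=cv2.INTER_CUBIC);cv2.imwrite('pics/s9c.png',a[:,:,::-1])
print((proj(cal,p)-[260,220])*6,(proj(cal,p+[0,0,.02])-[260,220])*6,(proj(cal,(.459,.112,.072))-[260,220])*6)
E
```

```text
[array([-0.48640739, -0.33806691,  2.61683249]), array([-0.48640739, -0.33806691,  2.61683249]), array([-0.48640739, -0.33806691,  2.61683249]), array([-0.48640739, -0.33806691,  2.61683249])] [0.45933691 0.11182564 0.04164957] [-1.10331882e-02 -3.04960907e+01 -1.97067547e+01  2.37385811e-04
 -9.82739660e-02 -8.15469466e-04]
[307.73075181 439.31734566] [304.14136465 366.27220825] [302.94048025 328.63305003]
```

Contact shows as about 2.3 N at TCP z 0.0416, which is where the button's spring starts. I'll press on to the stop.

Request:
step_arm(commands=[0,0,2,0,0,0,0,0,0,2,0,0,0,0,0,0,0,0,0,0,0,0,0,0,0,0,0,0])

```text
time: 20.03
tool_pos: [0.4593, 0.1118, 0.0375]
orientation: [[-0.971, 0.239, 0.0], [0.239, 0.971, 0.0], [-0.0, 0.0, -1.0]]
wrist_force: [-0.5, 0.3, 3.9]
gripper_width: 0.0001
```

Request:
step_arm(commands=[0,0,1.5,0,0,0,0,0,0,0,0,0,0,0,0,0,0,0,0,0,0])

```text
time: 20.28
tool_pos: [0.4595, 0.1119, 0.0373]
orientation: [[-0.971, 0.239, -0.0], [0.239, 0.971, -0.0], [0.0, -0.0, -1.0]]
wrist_force: [-3.5, -1.2, 14.3]
gripper_width: -0.0002
```

Request:
step_arm(commands=[0,0,1,0,0,0,0,0,0,0,0,0,0,0,0,0,0,0,0,0,0])

```text
time: 20.53
tool_pos: [0.4596, 0.1119, 0.0372]
orientation: [[-0.971, 0.239, -0.0], [0.239, 0.971, -0.0], [0.0, -0.0, -1.0]]
wrist_force: [-5.0, -1.1, 19.9]
gripper_width: 0.0001
```

Hard stop: the force jumped to 20 N with no further travel, so the button is fully down. I'll let go and recheck from above.

Request:
step_arm(commands=[0,0,-5,0,0,0,0,0,0,-15,0,0,0,0,0,0,-30,0,0,0,0,0,0,-40,0,0,0,0,0,0,-40,0,0,0,0,0,0,-24,0,0,0,0,-16.5,-1.4,0,0,0,0,0,-16.5,-1.4,0,0,0,0,0,0,0,0,0,0,0,0,0,0,0,0,0,0,0,0,0,0,0,0,0,0,0,0,0,0,0,0,0])

```text
time: 21.53
tool_pos: [0.489, 0.1013, 0.1878]
orientation: [[-0.971, 0.239, -0.003], [0.239, 0.971, -0.0], [0.003, -0.001, -1.0]]
wrist_force: [-0.2, 0.7, 0.4]
gripper_width: 0.0001
```

```bash
python3 rot.py 6; python3 both.py; python3 - <<'E'
from h import *
im,cal=snap('wrist')
W=[]
# tooth/arrow near-tip pixels: brightest cluster beyond r 66 mm at ring height
for l in['sample_vial','objective','bobbin']:
    for d in arm.place_of('wrist',l)[:1]: print(l,round(d['score'],2),world(cal,d['at']).round(3))
E
```

```text
ball px [357.2 132.8] area 220.25 [0.4329 0.1492 0.05  ]
ball px [264.9 166.8] area 244.4375 [0.4414 0.0675 0.05  ]
dist 0.0821
21.5833 arrow 5.94
21.5833 [0.4892 0.1013 0.188 ] [ 0.3 -0.2  0.4]
scene rotator 0.78 [0.4591 0.1143 0.0036] ang 87.6
scene button_top 0.49 [0.462  0.1131 0.0707] ang 20.1
scene pointer_tip 0.64 [0.5241 0.1199 0.0484] ang 6.9
scene short_end 0.73 [0.4337 0.1542 0.0508] ang 121.0
scene index_mark 0.94 [0.5226 0.1194 0.0493] ang 6.6
scene index_mark 0.36 [0.5211 0.1206 0.0494] ang 7.9
wrist rotator 0.89 [0.4569 0.1084 0.0063] ang -120.0
wrist rotator 0.56 [0.5254 0.1197 0.0538] ang 6.6
wrist button_top 0.76 [0.4603 0.111  0.0723] ang -38.1
wrist short_end 0.73 [0.4304 0.1477 0.0497] ang 128.7
wrist short_end 0.38 [0.525  0.1212 0.0531] ang 7.9
wrist index_mark 0.87 [0.5237 0.119  0.0536] ang 6.1
sample_vial 0.92 [ 0.435 -0.062  0.006]
objective 0.75 [ 0.486 -0.082  0.001]
bobbin 0.81 [ 0.532 -0.109  0.002]
```

The arrow is unchanged at 5.9° against the tooth's 5.9°, and the button is back up at z≈0.072. Nothing else has moved, so I'm handing in.

```bash
python3 -c "
from station import arm
print(arm.job_done())"
```

```text
the job is handed in; nothing more can be done
None
```

The arrow points at the index tooth, the zero button was then pressed fully down and released, and the job is handed in at about 22 s.

**Turning the rotor:** I pushed one short arm clockwise in a single sweep with the shut fingers, then lifted off, measured from above and finished the last 8° with a short push. My first sweep missed: the real fingertip sits about 20–30 mm above the reported TCP, so it passed just over the ball without touching it.

**Pressing the button:** The spring force started near 2 N at contact. It then jumped to 20 N with no further travel, which is the hard stop. I lifted straight off afterwards.

**Last checks:**
- **Arrow on tooth:** The arrow measured 5.9° before and after the press. The tooth line measured 5.7–6.1°, taken from a picture before the turn. The network estimates of arrow and tooth agreed within about 1° in the last scene check. One scene check before the press was about 4° apart, which I took as noise because the overhead picture showed the tip on the tooth.
- **Button:** It was back up at z ≈ 0.071–0.072.
- **Surroundings:** The rotator base had not moved measurably. The vial, objective and bobbin were within about 9 mm of their first readings. The largest difference was the vial's x; I put that down to detector error, since the arm never went near them.
- **Not checked by eye:** After the press I had only numerical checks, because the picture limit was used up.

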